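Bring the trailer wheel's valve to the bottom for the pump

ROBOT

A 6-joint arm with a two-finger parallel gripper is mounted at the origin on the work surface. World frame = base frame: x ahead of the robot, y to its left, z up, the work surface at z = 0. Lengths are in m, angles in rad, forces in N, time in s.
With the tool pointing down it reaches from about 0.4 to 0.925 m from the base axis. Payload 12.5 kg.
Tool frame: the origin (TCP) lies at the very end of the fingers, on their centre line; the grasp point (between the pads) lies 19 mm behind it; z points along the fingers, y is the line along which they close (so a half turn about z gives the same grasp; the last joint's range is limited). The gripper opens to 95 mm and grips with 3 to 60 N. Pads are 20 mm wide; open, the fingers measure 119 mm over their backs; the gripper's body (75 mm by 180 mm) begins 59 mm behind the grasp point.
Start: joints at [-1.333, 0.491, 1.559, -0, 1.092, -0.106], TCP at [0.211, -0.588, 0.183] pointing down, gripper open.
Joint ranges: [-3.1, 3.1], [-0.84, 2.19], [0.05, 2.79], [-1.13, 4.28], [0.06, 2.93], [-2.69, 2.69]. Speed limits (rad/s): [2.22, 2.22, 2.79, 3.14, 3.14, 3.14].

INTERFACE

Orientations are given as a rotation vector (axis times angle).
In Python, from cell import env, eyes gives the robot as it stands. The module is installed in compiled form; this text tells all that it offers.
- The arm moves only by the tool drive_tool, never from a script. Its argument "deltas" is one flat list of numbers, 7 for each row, row after row: the turn, a rotation vector about the tool's x, y, z normalised to -1 to 1, where 1 is 360 degrees, then the shift along the tool's x, y, z normalised to -1 to 1, where 1 is 0.05 m, then the finger opening in mm, from 0 to 95.1. In form: [rx, ry, rz, x, y, z, grip, rx, ry, rz, x, y, z, grip, ...]. A call has 1 to 8 rows; each row shifts and turns the commanded pose from where the row before left it, along the tool's axes as they then stand; what a row does not reach is not made up. A row lasts 1/10 s, in which the tool goes at most 50 mm and 8.59 degrees, less where a joint would pass 70% of its speed; a pose out of reach is approached as far as the arm can. A call with a number of a shift or a turn outside -1 to 1 is refused whole. A call with a gripper value outside its range is refused whole. The fingers move at their own pace and stop on an object; "grip_force" is the grip in N (left out, the last holds). Time passes only in rows, so rows that do not move let the fingers close. It gives the time, the measured TCP pose, the force, the opening and the grip force at its end, in the units of the state.
- env.observe(): the state, without advancing time (a new reading comes with each control period).
- eyes.grab_frame(name): name is "scene" or "top"; returns a dict with "image" (480x640x3 uint8, blue, green, red), "camera_matrix" (3x3 intrinsics, pixels), "rvec" (rotation vector, rad) and "tvec" (3), from world to camera coordinates, as OpenCV has them. Camera axes: x right, y down, z forward; pixel columns grow to the right and rows downward; lengths in m; the calibration is good to about 2 mm. A picture is of the moment at which its call begins. There is no depth.
- env.finish_job(): hands the job in; it is judged then, once.
The state is a dict: "t": time; "q": joint angles; "qd": joint speeds; "tau": joint torques, N m; "position": TCP position; "tcp_rot": TCP orientation; "ft_force": force on the tool from outside, world axes, zero at the start; "moment": the same for the moment, N m; "opening": finger opening in m; "grasp_force": force on a finger pad.
Only numpy, scipy, OpenCV 4.12 (cv2) and the standard library are available. Lean on these libraries where they do the work, as an engineer would, in place of code of your own. Each camera call takes 0.05 s, during which the arm holds its last target. There are 200 camera calls.

TASK

Turn the trailer wheel on its bench stand until the valve is at the lowest point of the wheel with its stem pointing straight up at the hub, ready for the pump, and leave it there. Push it round by its spokes, one after another, with the fingertips: do not take a spoke between the fingers or flick the wheel into a spin, and keep off the valve and the freshly glued tyre. Leave the stand and the things lying about where they are.

Things in the scene. Friction and masses are not known exactly. Their poses are not given: they have to be found in the camera images.
- stand: loose grey steel wheel stand, 6 kg. Origin: on the bench (z=0) below the wheel's centre. x: level, along the axle, from the wheel's open face (-x, towards the robot) to the A-frame legs behind it (x over 56 mm); y: level, in the wheel's plane, which is the y-z plane; z up. Foot plate x -110 to 130, y -130 to 130 mm, top 14 mm up. Stays put under light pushes
- hub (a point): centre of the wheel, on the axle, 220 mm above the bench, axes as the stand's. The white hub around it has radius 29 mm and with its cap and button reaches x = -35 mm on the open side
- wheel (a joint): angle of the wheel (rad). At 0 or whole turns the valve is lowest, its stem pointing straight up. Grows as the wheel turns right-handed about the stand's +x axis: clockwise seen from the open face (from the robot). No stops within two turns of 0; steady drag 0.28 N m (3.5 N at 80 mm radius): it stays where it is left
- spokes: five straight white spokes 72 degrees apart, from hub (radius 29 mm) to rim (138 mm), open space between them. Origin: wheel centre; axes turn with the wheel; one spoke runs along +z, which points up at joint value 0. Each is 18 mm wide in the wheel's plane; and 40 mm deep along the axle (20 mm to either side of that plane)
- tyre: black tyre, 385 mm outside diameter, 38 mm wide, on the white rim (26 mm wide, 31 mm over its lips, inside radius 138 mm). Origin: wheel centre, axes as the spokes
- valve: valve stem, black rubber foot 12 mm thick and brass end 8 mm thick, standing inwards from the rim towards the hub midway between two spokes, along the wheel's -z, from radius 138 to 103 mm, in the wheel's plane. Origin: wheel centre, axes as the spokes
- valve_tip (a point): free (hub-side) end of the valve stem, 103 mm from the wheel's centre
- spoke_0 (a point): middle of the spoke that runs straight up at joint value 0, inside it, 83 mm from the wheel's centre; z runs outwards along the spoke, y across it in the wheel's plane, x along the axle
- spoke_1 (a point): middle of the spoke that lies 72 degrees on from spoke_0, in the sense in which the joint value grows, inside it, 83 mm from the wheel's centre; z runs outwards along the spoke, y across it in the wheel's plane, x along the axle
- spoke_2 (a point): middle of the spoke that lies 144 degrees on from spoke_0, in the sense in which the joint value grows, inside it, 83 mm from the wheel's centre; z runs outwards along the spoke, y across it in the wheel's plane, x along the axle
- spoke_3 (a point): middle of the spoke that lies 216 degrees on from spoke_0, in the sense in which the joint value grows, inside it, 83 mm from the wheel's centre; z runs outwards along the spoke, y across it in the wheel's plane, x along the axle
- spoke_4 (a point): middle of the spoke that lies 288 degrees on from spoke_0, in the sense in which the joint value grows, inside it, 83 mm from the wheel's centre; z runs outwards along the spoke, y across it in the wheel's plane, x along the axle
- tyre_lever: bystander: black plastic tyre lever, 130 x 14 x 10 mm, lying on the stand's foot plate in front of the wheel
- gauge: bystander: round pressure gauge, 48 mm dial, lying on the bench
- patch_tin: bystander: flat repair tin 55 x 85 x 24 mm lying on the stand's foot plate in front of the wheel
- spanner: bystander: 160 mm spanner lying on the bench
- driver: bystander: 200 mm screwdriver lying on the bench
- oil: bystander: upright oil bottle, 52 mm across, 130 mm tall
- tube_box: bystander: cardboard inner-tube box 75 x 100 x 42 mm
- mug: bystander: white mug, 80 mm across, 95 mm tall

How it is judged:
On the way:
1. the fingers push on a spoke while the valve is still well away from the bottom (contact force between the fingers and spokes above 0.5 N and angle between spokes's own z axis and vertical above 0.6 rad), for 0.1 s.
At the end, for the whole second after the job is handed in: the valve is at the bottom and its stem points straight up to within 0.1 rad (6 degrees), the wheel is at rest, the stand stands level within 30 mm of where it was (angle between spokes's own z axis and vertical below 0.1 rad and velocity of joint wheel between -0.05 and 0.05 rad/s and distance of stand from where it was at the start of the episode below 0.03 m and angle between stand's own z axis and vertical below 0.03 rad); the robot touches nothing.
It fails at once if a spoke is taken between the fingers ((x of the grasp point in the frame of spoke_0 between -0.031 and 0.031 m and y of the grasp point in the frame of spoke_0 between -0.0165 and 0.0165 m and z of the grasp point in the frame of spoke_0 between -0.055 and 0.055 m) or (x of the grasp point in the frame of spoke_1 between -0.031 and 0.031 m and y of the grasp point in the frame of spoke_1 between -0.0165 and 0.0165 m and z of the grasp point in the frame of spoke_1 between -0.055 and 0.055 m) or (x of the grasp point in the frame of spoke_2 between -0.031 and 0.031 m and y of the grasp point in the frame of spoke_2 between -0.0165 and 0.0165 m and z of the grasp point in the frame of spoke_2 between -0.055 and 0.055 m) or (x of the grasp point in the frame of spoke_3 between -0.031 and 0.031 m and y of the grasp point in the frame of spoke_3 between -0.0165 and 0.0165 m and z of the grasp point in the frame of spoke_3 between -0.055 and 0.055 m) or (x of the grasp point in the frame of spoke_4 between -0.031 and 0.031 m and y of the grasp point in the frame of spoke_4 between -0.0165 and 0.0165 m and z of the grasp point in the frame of spoke_4 between -0.055 and 0.055 m)).
It fails at once if the robot presses on the tyre (more than 5 N) or the valve (more than 3 N) (contact force between any of the arm, the fingers and tyre above 5 N or contact force between any of the arm, the fingers and valve above 3 N).
It fails at once if the wheel is spun (faster than 3 rad/s) (velocity of joint wheel above 3 rad/s or velocity of joint wheel below -3 rad/s).
It fails at once if the stand is lifted, tipped or shoved more than 30 mm (distance of stand from where it was at the start of the episode above 0.03 m or angle between stand's own z axis and vertical above 0.1 rad).
It fails at once if a bystander is lifted, knocked or shoved more than 30 mm (distance of any of tyre_lever, gauge, patch_tin, spanner, driver, oil, tube_box, mug from where it was at the start of the episode above 0.03 m).
It also fails if it takes over 58 s, if anything falls off the work surface, if the arm or the gripper's body presses on something with over 40 N, if the wrist force passes 120 N, or if a joint passes its speed limit or range.

## Working session

There is one attempt and no reset: what is moved stays moved. The work goes in short steps, Python scripts to look and compute and a tool call to move; the robot and the scene stay as the last step left them, time stands still between calls to the robot, and variables do not carry over. Pictures are saved under pics/ and viewed, at most 10 in all, crops included, and the job is handed in when it is done.

Besides the shell and the picture viewer there is one more tool, called after ">>>" by a JSON object that holds its "op" and its "data", one argument or row to a line. drive_tool: Moves the arm, as the interface text tells. Scaled input: -1 to 1 covers 0.05 m each way for a shift and 360 degrees each way for a turn. Its arguments: {"type":"object","properties":{"deltas":{"type":"array"},"grip_force":{"type":"number"}},"required":["deltas"]}

```bash
mkdir -p pics; python3 - <<'E'
from cell import env, eyes
import cv2,numpy as np,pickle
s=env.observe();print(s['t'],s['position'],s['tcp_rot'],s['opening'])
d={}
for n in('scene','top'):
    f=eyes.grab_frame(n);d[n]=f;cv2.imwrite(f'pics/{n}0.png',f['image'])
    R=cv2.Rodrigues(np.array(f['rvec'],float))[0];print(n,'cam',-R.T@np.array(f['tvec']).ravel(),R[2],f['camera_matrix'][0])
pickle.dump(d,open('f0.pkl','wb'))
E
```

```text
0.0 [ 0.21059863 -0.58814741  0.18235131] [-3.09417672e+00 -5.37169162e-01  1.51554348e-04] 0.09509617820673508
scene cam [0.44590466 0.8120311  1.31424804] [ 0.06707425 -0.58924677 -0.80516414] [602.14714661   0.         317.73090776]
top cam [0.37054715 0.0225729  1.64139149] [ 0.10962368 -0.02013291 -0.99376925] [516.37560093   0.         327.30116653]
```

View pics/scene0.png

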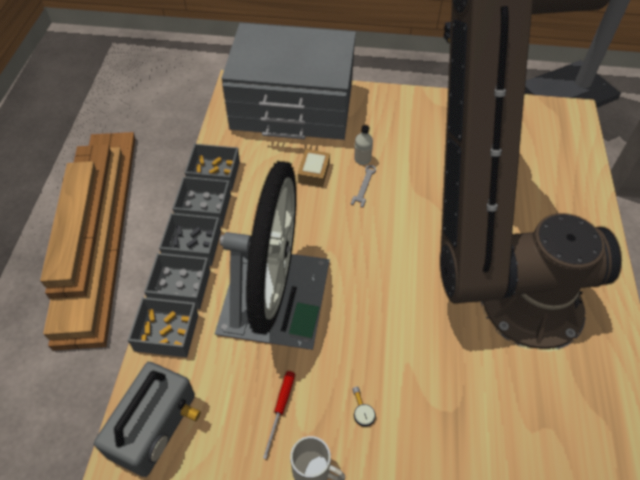

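View pics/top0.png

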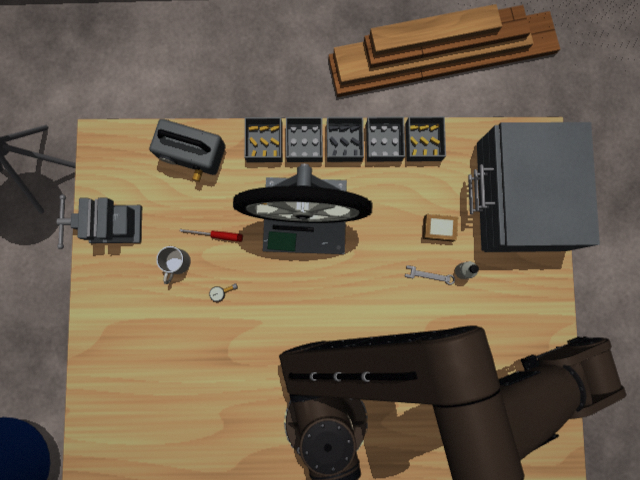

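The scene view shows the wheel almost edge-on at about (272,248), open face to the right. The top view shows it at about (303,205), with the plate below it and the tin and lever on the plate. Next I'll enlarge crops of both.

```bash
python3 - <<'E'
import cv2,pickle
d=pickle.load(open('f0.pkl','rb'))
a=d['scene']['image'][155:355,210:340];b=d['top']['image'][170:262,225:385]
cv2.imwrite('pics/ca.png',cv2.resize(a,None,fx=3,fy=3,interpolation=cv2.INTER_CUBIC))
cv2.imwrite('pics/cb.png',cv2.resize(b,None,fx=5,fy=5,interpolation=cv2.INTER_CUBIC))
E
```

```text
(no output)
```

View pics/ca.png

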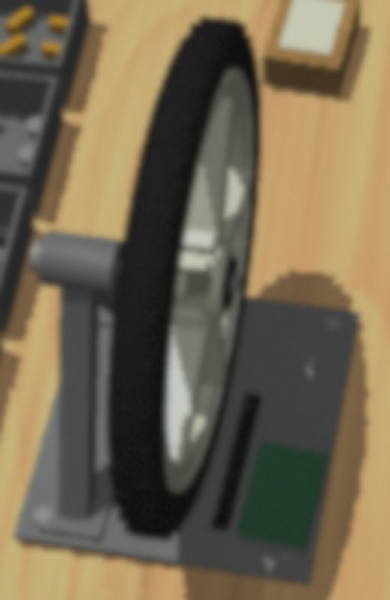

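View pics/cb.png

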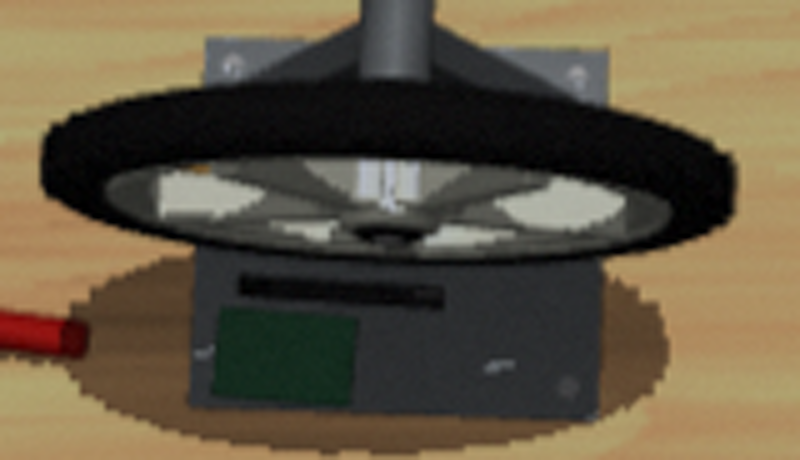

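```bash
cat > h.py <<'E'
import cv2,numpy as np,pickle
def P(f):
    R=cv2.Rodrigues(np.array(f['rvec'],float))[0];return R,np.array(f['tvec'],float).ravel(),np.array(f['camera_matrix'],float)
def ray(f,uv,z):
    R,t,K=P(f);c=-R.T@t;d=R.T@np.linalg.inv(K)@np.array([*uv,1.]);return c+d*(z-c[2])/d[2]
def proj(f,X):
    R,t,K=P(f);return cv2.projectPoints(np.array(X,float).reshape(-1,1,3),R,t,K,None)[0].reshape(-1,2)
def S2W(o,yaw,p):
    c,s=np.cos(yaw),np.sin(yaw);p=np.atleast_2d(p);return np.c_[o[0]+c*p[:,0]-s*p[:,1],o[1]+s*p[:,0]+c*p[:,1],p[:,2]]
def rect(f,o,yaw,x,n=400,r=0.2):
    # view from the open face: right = -y, up = +z, centred on the hub
    cor=[[x,r,.22+r],[x,-r,.22+r],[x,-r,.22-r],[x,r,.22-r]]
    H=cv2.getPerspectiveTransform(proj(f,S2W(o,yaw,cor)).astype(np.float32),np.float32([[0,0],[n,0],[n,n],[0,n]]))
    return cv2.warpPerspective(f['image'],H,(n,n),flags=cv2.INTER_CUBIC)
E
python3 - <<'E'
from h import *
from scipy.optimize import least_squares
d=pickle.load(open('f0.pkl','rb'))
obs={'top':[(263,251),(344.4,254),(346.4,179.6),(266,177.6)],'scene':[(210+307/3,155+580/3),(210+355/3,155+312/3)]}
M={'top':[[-.11,.13,.014],[-.11,-.13,.014],[.13,-.13,.014],[.13,.13,.014]],'scene':[[-.11,.13,.014],[-.11,-.13,.014]]}
g=lambda p:np.concatenate([(proj(d[k],S2W(p[:2],p[2],M[k]))-obs[k]).ravel() for k in obs])
r=least_squares(g,[.65,.07,0]);print(r.x,r.fun.round(1))
np.save('pose.npy',r.x)
ims=[np.vstack([rect(d[k],r.x[:2],r.x[2],-.018,n=300) for k in('scene','top')])]
ims.append(np.vstack([rect(d[k],r.x[:2],r.x[2],0.018,n=300) for k in('scene','top')]))
cv2.imwrite('pics/rect0.png',np.hstack(ims))
E
```

```text
[ 0.63055225  0.06013814 -0.03962077] [-0.4  0.1  0.4 -0.4  0.2 -0.3 -0.3 -0.9  0.4  0.5  0.8 -0.6]
```

View pics/rect0.png

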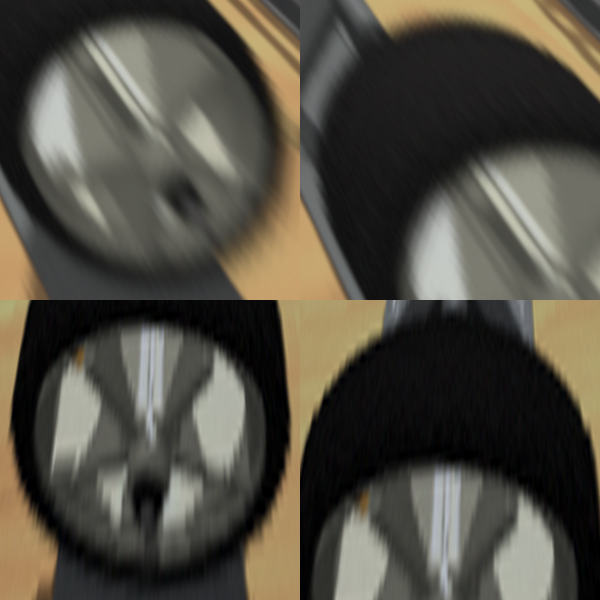

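The rectified top view shows one spoke pointing straight down, two at about ±36° from up, and a brass spot (crop 200,168) at the upper left. That puts the valve about 70° CCW of up as seen from the robot, so the wheel must turn about 110° CCW. My plan is to push the upper spokes towards +y with closed fingers tilted downward.

```bash
cat >> h.py <<'E'
from scipy.spatial.transform import Rotation as Ro
o3=np.load('pose.npy')
def tgt(clock,r,x,tilt=35):
    """TCP at clock angle (deg CW from top seen by robot), radius, stand x; tool z forward, tilt deg down"""
    c=np.radians(clock);p=S2W(o3[:2],o3[2],[x,-r*np.sin(c),.22+r*np.cos(c)])[0]
    t=np.radians(tilt);z=np.array([np.cos(t),0,-np.sin(t)]);y=np.array([0,-1.,0]);x_=np.cross(y,z)
    return p,Ro.from_euler('z',o3[2])*Ro.from_matrix(np.c_[x_,y,z])
def rel(s,p,R):
    R0=Ro.from_rotvec(s['tcp_rot']);return (R0.inv()*R).as_rotvec()/(2*np.pi),R0.inv().apply(p-np.array(s['position']))/.05
def valve(th,r):
    return S2W(o3[:2],o3[2],[0,r*np.sin(th),.22-r*np.cos(th)])[0]
E
python3 - <<'E'
from h import *
from cell import env
d=pickle.load(open('f0.pkl','rb'));s=env.observe()
for th in range(98,123,4):
    print(th,proj(d['top'],[valve(np.radians(th),.103),valve(np.radians(th),.115)]).round(1).tolist())
for px in[(468,270),(430,275)]:print(ray(d['top'],px,.0))
p,R=tgt(65,.085,-.12);print(p)
m=np.array([.45,-.05,.40]);print(rel(s,m,R))
E
```

```text
98 [[266.0, 204.2], [261.6, 204.0]]
102 [[266.2, 203.8], [261.8, 203.4]]
106 [[266.6, 203.3], [262.2, 202.9]]
110 [[267.1, 202.9], [262.8, 202.4]]
114 [[267.9, 202.4], [263.6, 202.0]]
118 [[268.8, 202.0], [264.7, 201.5]]
122 [[270.0, 201.6], [265.9, 201.0]]
[ 0.46028654 -0.4595423   0.        ]
[ 0.445574   -0.33706124  0.        ]
[ 0.50759499 -0.01208432  0.25592255]
(array([-0.02943647,  0.15086284,  0.05617044]), array([ 8.13583416, -8.52367806, -4.34218704]))
```

>>> {"op": "drive_tool", "data": {
  "deltas": [0,0,0,0,0,-0.9,0,0,0,0,0.3,-0.3,-0.9,0,0,0,0,0.5,-0.5,-0.9,0,0,0,0,0.6,-0.6,-0.8,0,0,0,0,0.7,-0.7,-0.4,0,0,0,0,0.7,-0.7,-0.4,0,0,0,0,0.7,-0.7,0,0,0,0,0,0.7,-0.7,0,0]
}}

```text
t: 0.9
position: [0.3308, -0.3333, 0.3843]
tcp_rot: [3.095, 0.536, 0.001]
ft_force: [0.3, -1.0, 0.5]
opening: 0.0366
grasp_force: 0.0
```

>>> {"op": "drive_tool", "data": {
  "deltas": [0,0,0,0.7,-0.7,0,0,0,0,0,0.7,-0.7,0,0,0,0,0,0.7,-0.7,0,0,0,0,0,0.7,-0.7,0,0,0,0,0,0.7,-0.7,0,0,0,0,0,0.7,-0.7,0,0,0,0.02,0.007,0,0,0,0,0,0.02,0.007,0,0,0,0]
}}

```text
t: 1.7
position: [0.4586, -0.0639, 0.3836]
tcp_rot: [-3.047, -0.398, -0.388]
ft_force: [-0.3, 0.4, 0.6]
opening: 0.0002
grasp_force: 0.0
```

```bash
python3 - <<'E'
from h import *
from cell import env
s=env.observe();print(s['t'],s['position'],s['q'],s['opening'])
p,R=tgt(65,.085,-.12);print(rel(s,np.array([.45,-.05,.40]),R),rel(s,p,R))
E
```

```text
1.7 [ 0.45863352 -0.0638644   0.38355893] [-0.3891163  -0.01642646  1.74240726  0.17256768  1.22282862  0.87857618] 0.00018661774238177647
(array([-0.02943059,  0.11165594,  0.03909792]), array([-0.01016948, -0.31624905, -0.33868911])) (array([-0.02943059,  0.11165594,  0.03909792]), array([ 0.52914569, -0.71801735,  2.78428359]))
```

>>> {"op": "drive_tool", "data": {
  "deltas": [-0.005,0.0186,0.0065,0,0,0,0,-0.005,0.0186,0.0065,0,0,0,0,-0.005,0.0186,0.0065,0,0,0,0,-0.005,0.0186,0.0065,0,0,0,0,-0.005,0.0186,0.0065,0,0,0,0,-0.005,0.0186,0.0065,0,0,0,0,0,0,0,0,0,0,0]
}}

```text
t: 2.4
position: [0.4569, -0.0644, 0.3831]
tcp_rot: [2.789, -0.041, 1.406]
ft_force: [0.1, 0.3, -0.2]
opening: 0.0009
grasp_force: 0.0
```

```bash
python3 - <<'E'
from h import *
from cell import env
s=env.observe();print(s['t'],s['position'],s['q'],s['opening'])
p,R=tgt(65,.085,-.09);print(p,rel(s,p,R))
p,R=tgt(65,.085,0);print(p,rel(s,p,R))
E
```

```text
2.4 [ 0.45692873 -0.06436254  0.38306114] [-0.56079275 -0.26105111  2.23256829  0.9705055   0.51151578  0.32786683] 0.000940352064018836
[ 0.53757145 -0.01327263  0.25592255] (array([-0.00068922,  0.0041521 ,  0.00127053]), array([-1.10103379, -1.0820298 ,  2.77992719]))
[ 0.62750081 -0.01683757  0.25592255] (array([-0.00068922,  0.0041521 ,  0.00127053]), array([-0.03054412, -1.06730932,  4.22693623]))
```

>>> {"op": "drive_tool", "data": {
  "deltas": [-0.0007,0.004,0.001,0,-0.3,0.4,0,0,0,0,0,-0.4,0.5,0,0,0,0,0,-0.3,0.5,0,0,0,0,0,0,0.4,0,0,0,0,0,0,0.4,0,0,0,0,0,0,0.2,0,0,0,0,0,0,0,0]
}}

```text
t: 3.1
position: [0.5582, -0.018, 0.3163]
tcp_rot: [2.771, -0.044, 1.441]
ft_force: [0.0, -0.3, -0.1]
opening: 0.0006
grasp_force: 0.0
```

```bash
python3 - <<'E'
from h import *
from cell import env,eyes
s=env.observe();print(s['t'],s['position'],s['q'],s['ft_force'])
p,R=tgt(65,.085,0);print(p,rel(s,p,R))
f=eyes.grab_frame('top');g=eyes.grab_frame('scene')
a=cv2.resize(f['image'][160:270,225:385],None,fx=3.5,fy=3.5,interpolation=2)
b=cv2.resize(g['image'][150:350,230:345],None,fx=2,fy=2,interpolation=2)[:385]
cv2.imwrite('pics/p1.png',np.hstack([a[:385],b]))
E
```

```text
3.1 [ 0.55824504 -0.01797558  0.31627763] [-0.24403084  0.01926111  2.2345555   1.91152949  0.1811194  -0.47075236] [ 0.01034812 -0.26428161 -0.13165378]
[ 0.62750081 -0.01683757  0.25592255] (array([-0.00058143,  0.00010511,  0.00099538]), array([-0.19379671, -0.07215548,  1.82575821]))
```

View pics/p1.png

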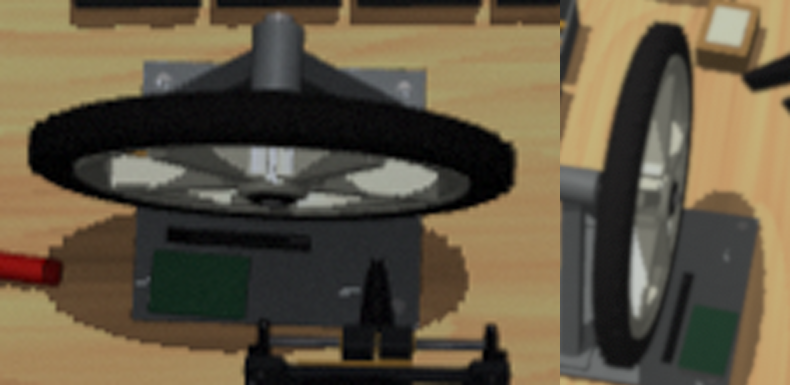

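The top view shows the closed fingertip in front of the lower-right gap at crop (377,262). The fingers taper towards the tip, so I'll open them to about 30 mm to keep the grasp point well clear of the spoke, and flatten the tilt to 20°.

>>> {"op": "drive_tool", "data": {
  "deltas": [0,0.014,0,0,0,0,30,0,0.014,0,0,0,0,30,0,0.014,0,0,0,0,30,0,0,0,0,0,0,30]
}}

```text
t: 3.6
position: [0.5552, -0.0088, 0.3124]
tcp_rot: [-2.659, 0.028, -1.656]
ft_force: [-0.4, 0.5, 0.7]
opening: 0.0266
grasp_force: 0.0
```

```bash
cat >> h.py <<'E'
def pt(right,up,x,tilt=20):
    r=np.hypot(right,up);return tgt(np.degrees(np.arctan2(right,up)),r,x,tilt)
def C(phi,h=.020,r=.080):
    a=np.radians(phi);return r*np.sin(a)+.009*np.cos(a)+h, r*np.cos(a)-.009*np.sin(a)
def stand(s):
    p=np.array(s['position'])-[*o3[:2],.22];c,n=np.cos(o3[2]),np.sin(o3[2]);return np.round(1000*np.array([c*p[0]+n*p[1],n*p[0]-c*p[1],p[2]]),1) # x,right,up mm
E
python3 - <<'E'
from h import *
from cell import env
s=env.observe();print(s['t'],s['q'],s['opening'],stand(s))
for a in[(.085,.045,-.05),(.085,.045,0)]:
    p,R=pt(*a);print(rel(s,p,R))
E
```

```text
3.6 [-0.26452746  0.05921225  2.35723988  2.56192107  0.43958157 -1.13454982] 0.02655341077271933 [-72.6  71.9  92.4]
(array([-0.0053757 ,  0.01720361, -0.00073491]), array([-0.65002934,  0.29238079,  0.81454754]))
(array([-0.0053757 ,  0.01720361, -0.00073491]), array([-0.20857833,  0.32161853,  1.71135642]))
```

>>> {"op": "drive_tool", "data": {
  "deltas": [-0.0027,0.0086,0,-0.3,0.15,0,30,-0.0027,0.0086,0,-0.3,0.15,0.2,30,0,0,0,0,0,0.3,30,0,0,0,0,0,0,30]
}}

```text
t: 4.0
position: [0.5681, -0.0228, 0.276]
tcp_rot: [2.563, -0.055, 1.791]
ft_force: [0.4, -0.0, 0.5]
opening: 0.0301
grasp_force: 0.0
```

```bash
python3 - <<'E'
from h import *
from cell import env
s=env.observe();print(s['t'],s['q'],s['opening'],stand(s))
for a in[(.085,.045,-.05),(.085,.045,0)]:
    p,R=pt(*a);print(rel(s,p,R))
E
```

```text
4.0 [-0.28074754  0.22866875  2.45586511  2.80980041  0.78083928 -1.40830957] 0.03012533697469893 [-59.1  85.3  56. ]
(array([-0.00082429,  0.0002925 , -0.00109983]), array([-0.14477388, -0.00453054,  0.24747163]))
(array([-0.00082429,  0.0002925 , -0.00109983]), array([ 0.19898134, -0.00203484,  1.1865276 ]))
```

Good. Next I insert horizontally to x≈0.

>>> {"op": "drive_tool", "data": {
  "deltas": [0,0,0,0.05,0,0.3,30,0,0,0,0.05,0,0.3,30,0,0,0,0.05,0,0.3,30,0,0,0,0.05,0,0.25,30,0,0,0,0,0,0,30]
}}

```text
t: 4.5
position: [0.6255, -0.0265, 0.2662]
tcp_rot: [2.556, -0.056, 1.791]
ft_force: [-1.0, 0.5, 0.8]
opening: 0.0298
grasp_force: 0.0
```

```bash
python3 - <<'E'
from h import *
from cell import env
s=env.observe();print(s['t'],s['q'].round(2),s['ft_force'],stand(s))
prev=None
w=[C(f) for f in range(40,-41,-8)]
R0=Ro.from_rotvec(s['tcp_rot']);q=np.array(s['position'])
for f,a in zip(range(40,-41,-8),w):
    p,R=pt(*a,0);print(f,np.round(a,3),(R0.inv().apply(p-q)/.05).round(2));q=p
E
```

```text
4.5 [-0.24  0.32  2.34  2.87  0.75 -1.43] [-1.00992232  0.49342064  0.79639672] [-1.6 86.8 46.2]
40 [0.078 0.055] [ 0.19 -0.17 -0.03]
32 [0.07  0.063] [ 0.14 -0.17 -0.05]
24 [0.061 0.069] [ 0.12 -0.19 -0.04]
16 [0.051 0.074] [ 0.09 -0.2  -0.03]
8 [0.04  0.078] [ 0.07 -0.21 -0.02]
0 [0.029 0.08 ] [ 0.04 -0.22 -0.01]
-8 [0.018 0.08 ] [ 0.01 -0.22 -0.  ]
-16 [0.007 0.079] [-0.02 -0.22  0.01]
-24 [-0.004  0.077] [-0.05 -0.22  0.02]
-32 [-0.015  0.073] [-0.08 -0.21  0.03]
-40 [-0.025  0.067] [-0.11 -0.19  0.04]
```

>>> {"op": "drive_tool", "data": {
  "deltas": [0,0,0,0.1,-0.09,-0.02,30,0,0,0,0.09,-0.09,-0.02,30,0,0,0,0.07,-0.09,-0.02,30,0,0,0,0.07,-0.09,-0.02,30,0,0,0,0.06,-0.1,-0.02,30,0,0,0,0.06,-0.1,-0.02,30,0,0,0,0.05,-0.1,-0.02,30,0,0,0,0.05,-0.1,-0.02,30]
}}

```text
t: 5.3
position: [0.6273, 0.0115, 0.2951]
tcp_rot: [2.555, -0.057, 1.789]
ft_force: [-0.1, -0.6, 0.3]
opening: 0.0296
grasp_force: 0.0
```

```bash
python3 - <<'E'
from h import *
from cell import env
s=env.observe();print(s['t'],s['q'].round(2),s['ft_force'],stand(s))
for f in (0,-36):
    p,R=pt(*C(f),0);print(f,rel(s,p,R))
E
```

```text
5.3 [-0.13  0.25  2.31  3.01  0.64 -1.49] [-0.06937689 -0.60725261  0.25220878] [-1.3 48.7 75.1]
0 (array([ 2.11608623e-04,  6.47155192e-06, -6.84472934e-04]), array([ 0.09838877, -0.39431432, -0.00948093]))
-36 (array([ 2.11608623e-04,  6.47155192e-06, -6.84472934e-04]), array([-0.09352313, -1.36842131,  0.05755701]))
```

>>> {"op": "drive_tool", "data": {
  "deltas": [0,0,0,0.04,-0.1,0,30,0,0,0,0.03,-0.1,0,30]
}}

```text
t: 5.5
position: [0.6291, 0.0214, 0.2984]
tcp_rot: [2.555, -0.057, 1.79]
ft_force: [1.2, 0.4, -0.5]
opening: 0.0297
grasp_force: 0.0
```

```bash
python3 - <<'E'
from h import *
from cell import env,eyes
s=env.observe();print(s['t'],s['ft_force'],stand(s))
f=eyes.grab_frame('top');g=eyes.grab_frame('scene')
pickle.dump({'top':f,'scene':g},open('f1.pkl','wb'))
a=cv2.resize(f['image'][160:270,225:385],None,fx=3.5,fy=3.5,interpolation=2)
b=cv2.resize(g['image'][150:350,230:345],None,fx=2,fy=2,interpolation=2)[:385]
cv2.imwrite('pics/p2.png',np.hstack([a[:385],b]))
E
```

```text
5.5 [ 1.20243263  0.43118064 -0.5217056 ] [ 0.1 38.8 78.4]
```

View pics/p2.png

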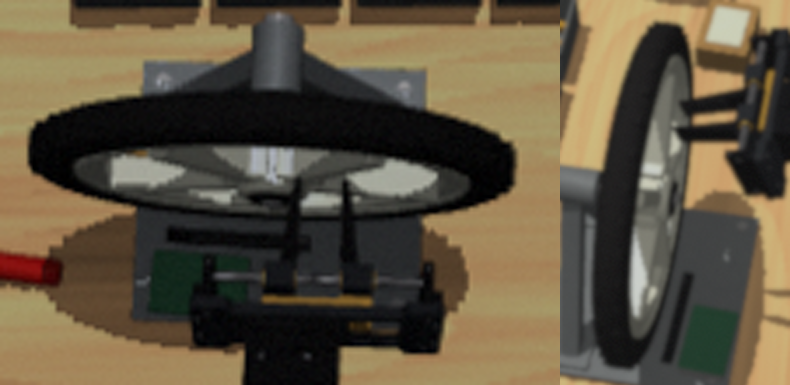

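```bash
python3 - <<'E'
from h import *
from cell import env
s=env.observe();d=pickle.load(open('f1.pkl','rb'));R=Ro.from_rotvec(s['tcp_rot']);p=np.array(s['position'])
out=[]
for k,(x0,y0,w,h,sc) in {'top':(225,160,160,110,3.4),'scene':(230,150,115,200,3)}.items():
    f=d[k];im=cv2.resize(f['image'][y0:y0+h,x0:x0+w],None,fx=sc,fy=sc,interpolation=2)
    def pl(P,c,cl):
        q=((proj(f,P)-[x0,y0])*sc).astype(int);cv2.polylines(im,[q.reshape(-1,1,2)],cl,c,1)
    t=np.linspace(0,2*np.pi,60)
    for r,x,c in((.138,-.0155,(0,255,255)),(.1925,0,(255,255,0)),(.029,-.02,(0,255,255))):
        pl(S2W(o3[:2],o3[2],np.c_[0*t+x,r*np.sin(t),.22+r*np.cos(t)]),c,True)
    for i in range(5):
        a=np.radians(-36+72*i)
        q=[[-.02,-(r*np.sin(a)+e*np.cos(a)),.22+r*np.cos(a)-e*np.sin(a)] for r,e in((.029,-.009),(.138,-.009),(.138,.009),(.029,.009))]
        pl(S2W(o3[:2],o3[2],q),(0,255,0),True)
    for e in(-1,1):
        pl([p+R.apply([0,e*.015,0]),p+R.apply([0,e*.015,-.05])],(0,0,255),False)
    out.append(im)
h=600;out=[cv2.copyMakeBorder(i,0,h-i.shape[0],0,0,0) for i in out]
im=np.hstack(out);print(im.shape);cv2.imwrite('pics/ov.png',im[:,:800] if im.shape[1]<=800 else cv2.resize(im,(800,int(h*800/im.shape[1]))))
E
```

```text
(600, 889, 3)
```

View pics/ov.png

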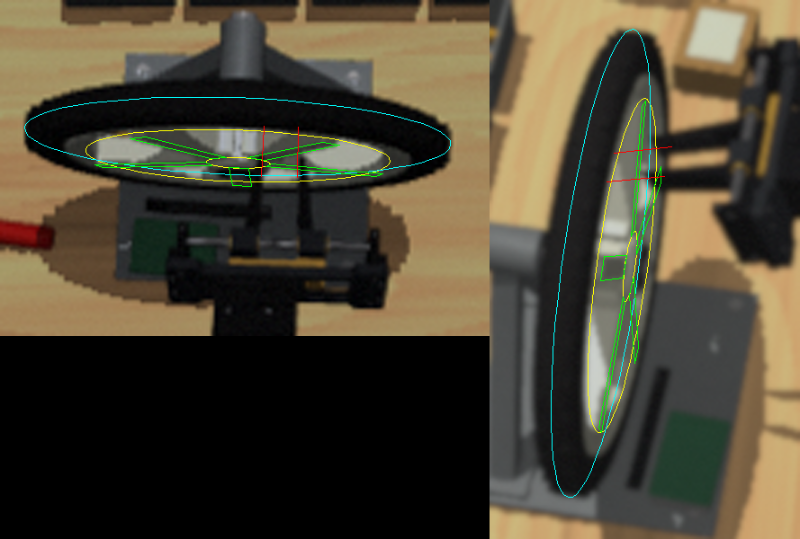

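```bash
cat > rend.py <<'E'
from h import *
def grid(a,b): A,B=np.meshgrid(a,b);return A.ravel(),B.ravel()
def model(th,dx=0):
    P,N,L=[],[],[]
    def add(p,n,l):P.append(p);N.append(np.broadcast_to(n,p.shape));L.append(np.full(len(p),l))
    st=.0011;ar=np.arange
    for i in range(5):
        a=th+i*2*np.pi/5;M=Ro.from_euler('x',a)
        r,x=grid(ar(.029,.138,st),ar(-.02,.0201,st))
        for e in(-1,1): add(M.apply(np.c_[x,0*x+e*.009,r]),M.apply([0,e,0]),0)
        r,y=grid(ar(.029,.138,st),ar(-.009,.0091,st));add(M.apply(np.c_[0*r-.02,y,r]),[-1.,0,0],0)
    t,x=grid(ar(0,2*np.pi,st/.14),ar(-.0155,.0156,st));n=np.c_[0*t,-np.sin(t),np.cos(t)]
    add(np.c_[x,.138*n[:,1:]],-n,1)
    t,r=grid(ar(0,2*np.pi,st/.15),ar(.138,.150,st));add(np.c_[0*t-.0155,-r*np.sin(t),r*np.cos(t)],[-1.,0,0],1)
    # tyre: torus
    t,u=grid(ar(0,2*np.pi,st/.19),ar(0,2*np.pi,.06));rr=.1715+.021*np.cos(u)
    add(np.c_[.019*np.sin(u),-rr*np.sin(t),rr*np.cos(t)],[0,0,0.],2)
    t,x=grid(ar(0,2*np.pi,st/.03),ar(-.03,.05,st));add(np.c_[x,-.029*np.sin(t),.029*np.cos(t)],np.c_[0*t,-np.sin(t),np.cos(t)],3)
    t,r=grid(ar(0,2*np.pi,.04),ar(0,.029,st));add(np.c_[0*t-.032,-r*np.sin(t),r*np.cos(t)],[-1.,0,0],3)
    M=Ro.from_euler('x',th);u,r=grid(ar(0,2*np.pi,.3),ar(.103,.138,st));w=.004+.002*(r>.118)
    add(M.apply(np.c_[w*np.cos(u),w*np.sin(u),-r]),[0,0,0.],4)
    P=np.vstack(P);P=P+[dx,0,.22];return S2W(o3[:2],o3[2],P),np.vstack(N),np.concatenate(L)
def render(f,th):
    X,N,L=model(th);R,t,K=P(f);q=np.round(proj(f,X)).astype(int);z=X@R[2]+t[2]
    i=np.argsort(-z);lab=np.full((480,640),-1);nor=np.zeros((480,640,3));pos=np.zeros((480,640,3))
    lab[q[i,1],q[i,0]]=L[i];nor[q[i,1],q[i,0]]=N[i];pos[q[i,1],q[i,0]]=X[i];return lab,nor,pos
def score(f,th,mask=None):
    lab,nor,pos=render(f,th);im=f['image'].astype(float).mean(2)
    circ,_,_=render(f,0) 
    hull=np.zeros((480,640),np.uint8);ys,xs=np.nonzero(lab>=0)
    cv2.fillConvexPoly(hull,cv2.convexHull(np.c_[xs,ys].astype(np.int32)),1)
    sel=(hull>0)&(lab!=2)
    if mask is not None: sel&=mask
    l=lab[sel];n=nor[sel];F=[(l==k)*1. for k in(-1,0,1,3,4)]
    for k in(0,1):F+=[(l==k)*n[:,j] for j in(0,1,2)]+[(l==k)*np.abs(n[:,j]) for j in (1,2)]
    F=np.array(F).T;y=im[sel];c=np.linalg.lstsq(F,y,rcond=None)[0];return ((F@c-y)**2).mean()/y.var()
E
python3 - <<'E'
from rend import *
d=pickle.load(open('f0.pkl','rb'))
print('tcp p1 in top',proj(d['top'],[[.5582,-.018,.3163]]))
for th in range(0,72,4):
    a=np.radians(th);print(th,[round(score(d[k],a),3) for k in('top','scene')])
E
```

```text
tcp p1 in top [[332.41778796 226.91846083]]
0 [np.float64(0.852), np.float64(0.722)]
4 [np.float64(0.84), np.float64(0.73)]
8 [np.float64(0.835), np.float64(0.74)]
12 [np.float64(0.827), np.float64(0.749)]
16 [np.float64(0.8), np.float64(0.766)]
20 [np.float64(0.812), np.float64(0.777)]
24 [np.float64(0.822), np.float64(0.768)]
28 [np.float64(0.809), np.float64(0.764)]
32 [np.float64(0.775), np.float64(0.752)]
36 [np.float64(0.762), np.float64(0.744)]
40 [np.float64(0.764), np.float64(0.765)]
44 [np.float64(0.808), np.float64(0.785)]
48 [np.float64(0.825), np.float64(0.808)]
52 [np.float64(0.82), np.float64(0.803)]
56 [np.float64(0.82), np.float64(0.786)]
60 [np.float64(0.815), np.float64(0.75)]
64 [np.float64(0.821), np.float64(0.723)]
68 [np.float64(0.821), np.float64(0.714)]
```

```bash
python3 - <<'E'
from h import *
from cell import env
a=pickle.load(open('f0.pkl','rb'));b=pickle.load(open('f1.pkl','rb'))
s=env.observe();R=Ro.from_rotvec(s['tcp_rot']);p=np.array(s['position'])
for k in('top','scene'):
    q=[proj(b[k],[p+R.apply([0,e*.017,-t]) for t in(0,.02,.04)]).round(1).tolist() for e in(-1,1)];print(k,q)
    df=np.abs(a[k]['image'].astype(int)-b[k]['image']).max(2)
    x0,x1,y0,y1=(300,335,196,222) if k=='top' else (268,306,192,222)
    print(x0,y0)
    for y in range(y0,y1):print(y,''.join('#' if v>40 else '+' if v>15 else '.' for v in df[y,x0:x1]))
E
```

```text
top [[[310.4, 201.2], [310.2, 207.7], [309.9, 214.4]], [[323.3, 201.6], [323.1, 208.2], [322.9, 214.8]]]
300 196
196 ...................................
197 ...................................
198 ...................................
199 ...................................
200 ...................................
201 ...................................
202 ...................................
203 ...................................
204 ...................................
205 ...................................
206 ...................................
207 ...................................
208 ...................................
209 ...................................
210 .........++............++..........
211 .........+++..........+##..........
212 .........+#...........+##..........
213 ........+##+..........+##..........
214 ........+##+..........+##+.........
215 ........+#+...........+##+.........
216 .........++..........+####.........
217 .........##+.........+####.........
218 .......+###+..........####.........
219 .......+###+..........+##+.........
220 .......+###...........+
[... 757 characters left out ...]
#+##########
206 ........................+#++##########
207 ........................++++##########
208 .........................+..++++......
209 ......................................
210 ....................................++
211 ............................+++++++###
212 ..................++++++++.+##########
213 .................+#######++###########
214 .................+####################
215 .................+####################
216 ..................+###################
217 ...................+##################
218 ...................+##################
219 ....................+#################
220 .....................+###++###########
221 ......................+++..+##########
```

```bash
python3 - <<'E'
from h import *
from cell import env
b=pickle.load(open('f1.pkl','rb'));s=env.observe();R=Ro.from_rotvec(s['tcp_rot']);p=np.array(s['position'])
Pm={k:P(b[k])[2]@np.c_[P(b[k])[0],P(b[k])[1]] for k in b}
for e,t,c in((-1,(309.8,210),(285,216.5)),(1,(323.6,210),(290,203))):
    X=cv2.triangulatePoints(Pm['top'],Pm['scene'],np.array(t,float).reshape(2,1),np.array(c,float).reshape(2,1)).ravel();X=X[:3]/X[3]
    d=X-p;print(X.round(4),'d world',(1000*d).round(1),'tool',(1000*R.inv().apply(d)).round(1),
      proj(b['top'],X).round(1),proj(b['scene'],X).round(1))
E
```

```text
[0.6038 0.0403 0.3113] d world [-25.3  18.7  12.8] tool [  3.1 -17.7 -28.9] [[309.8 210.1]] [[284.9 216.5]]
[0.6003 0.0045 0.314 ] d world [-28.8 -17.2  15.6] tool [  5.1  18.3 -31.7] [[323.6 211.1]] [[289.  202.8]]
```

The finger tips seen in both cameras end about 29 mm short of the reported TCP, along the tool axis. They were therefore still in front of the spokes, which explains the lack of force. I'll back out, return to the gap and insert 29 mm deeper.

```bash
cat >> h.py <<'E'
LT=.029
def ptr(right,up,x,tilt=20):
    p,R=pt(right,up,x,tilt);return p+R.apply([0,0,LT]),R
def standr(s):
    s=dict(s);s['position']=np.array(s['position'])-Ro.from_rotvec(s['tcp_rot']).apply([0,0,LT]);return stand(s)
E
python3 - <<'E'
from h import *
from cell import env
s=env.observe();print(s['t'],standr(s))
for a in[(.088,.045,-.05),(.088,.045,0)]:
    p,R=ptr(*a);print(rel(s,p,R))
E
```

```text
5.6 [-27.2  38.5  88.3]
(array([ 1.23302280e-04, -4.26959614e-05, -6.45163176e-04]), array([-0.96686937,  0.99361969, -0.13190191]))
(array([ 1.23302280e-04, -4.26959614e-05, -6.45163176e-04]), array([-0.62510562,  0.99150573,  0.80788161]))
```

>>> {"op": "drive_tool", "data": {
  "deltas": [0,0,0,0,0,-0.5,30,0,0,0,-0.3,0.3,0,30,0,0,0,-0.3,0.35,0.1,30,0,0,0,-0.3,0.35,0.2,30,0,0,0,0.1,0,0.3,30,0,0,0,0.1,0,0.3,30,0,0,0,0.07,0,0.3,30,0,0,0,0,0,0.1,30]
}}

```text
t: 6.4
position: [0.6547, -0.0302, 0.2546]
tcp_rot: [2.555, -0.058, 1.79]
ft_force: [-0.8, 0.3, 0.0]
opening: 0.0302
grasp_force: 0.0
```

```bash
python3 - <<'E'
from h import *
from cell import env
s=env.observe();print(s['t'],s['q'].round(2),s['ft_force'],standr(s))
R0=Ro.from_rotvec(s['tcp_rot']);q=np.array(s['position'])
for f in range(40,-41,-16):
    a=C(f);p,R=ptr(*a,0);print(f,np.round(a,3),(R0.inv().apply(p-q)/.05).round(2));q=p
E
```

```text
6.4 [-0.23  0.37  2.29  2.88  0.76 -1.44] [-0.83139648  0.27917768  0.02933322] [ 0.5 89.3 44.6]
40 [0.078 0.055] [ 0.2  -0.22 -0.08]
24 [0.061 0.069] [ 0.26 -0.35 -0.1 ]
8 [0.04  0.078] [ 0.16 -0.41 -0.06]
-8 [0.018 0.08 ] [ 0.05 -0.45 -0.02]
-24 [-0.004  0.077] [-0.07 -0.44  0.02]
-40 [-0.025  0.067] [-0.18 -0.4   0.07]
```

>>> {"op": "drive_tool", "data": {
  "deltas": [0,0,0,0.1,-0.11,-0.04,30,0,0,0,0.1,-0.11,-0.04,30,0,0,0,0.08,-0.1,-0.03,30,0,0,0,0.07,-0.1,-0.03,30]
}}

```text
t: 6.8
position: [0.6534, -0.0084, 0.2741]
tcp_rot: [2.556, -0.057, 1.789]
ft_force: [-1.7, -1.8, -3.2]
opening: 0.0297
grasp_force: 1.4
```

>>> {"op": "drive_tool", "data": {
  "deltas": [0,0,0,0.06,-0.1,-0.03,30,0,0,0,0.06,-0.1,-0.02,30]
}}

```text
t: 7.0
position: [0.6538, 0.0015, 0.2806]
tcp_rot: [2.556, -0.057, 1.789]
ft_force: [0.0, -2.7, -2.9]
opening: 0.0302
grasp_force: 1.5
```

```bash
python3 - <<'E'
from h import *
from cell import env
s=env.observe();print(s['t'],s['q'].round(2),s['ft_force'],standr(s))
E
```

```text
7.0 [-0.14  0.31  2.27  2.98  0.66 -1.48] [ 0.01238347 -2.73948958 -2.87771334] [-1.7 57.6 70.5]
```

Contact at about 4 N. I continue along the arc.

>>> {"op": "drive_tool", "data": {
  "deltas": [0,0,0,0.05,-0.1,-0.02,30,0,0,0,0.04,-0.1,-0.02,30,0,0,0,0.04,-0.1,-0.01,30,0,0,0,0.03,-0.1,-0.01,30,0,0,0,0.02,-0.11,0,30,0,0,0,0.01,-0.11,0,30]
}}

```text
t: 7.6
position: [0.6559, 0.0322, 0.2906]
tcp_rot: [2.555, -0.058, 1.79]
ft_force: [-2.2, -4.5, -0.0]
opening: 0.0301
grasp_force: 2.1
```

>>> {"op": "drive_tool", "data": {
  "deltas": [0,0,0,0,-0.11,0,30,0,0,0,0,-0.11,0,30,0,0,0,-0.01,-0.11,0,30,0,0,0,-0.02,-0.11,0.01,30,0,0,0,-0.03,-0.11,0.01,30,0,0,0,-0.03,-0.11,0.01,30]
}}

```text
t: 8.2
position: [0.6573, 0.0653, 0.2858]
tcp_rot: [2.555, -0.058, 1.79]
ft_force: [1.2, -4.5, -0.7]
opening: 0.0298
grasp_force: 1.9
```

```bash
python3 - <<'E'
from rend import *
from cell import env,eyes
s=env.observe();print(s['t'],s['q'].round(2),s['ft_force'],standr(s))
d={k:eyes.grab_frame(k) for k in('top','scene')};pickle.dump(d,open('f2.pkl','wb'))
E
```

```text
8.2 [ 0.03  0.31  2.24  3.25  0.63 -1.63] [ 1.15613645 -4.53731734 -0.74330144] [-0.7 -6.3 75.7]
```

>>> {"op": "drive_tool", "data": {
  "deltas": [0,0,0,-0.04,-0.11,0.015,30,0,0,0,-0.05,-0.1,0.015,30,0,0,0,-0.05,-0.1,0.02,30,0,0,0,-0.05,-0.1,0.02,30]
}}

```text
t: 8.7
position: [0.6581, 0.0856, 0.2754]
tcp_rot: [2.555, -0.058, 1.789]
ft_force: [-0.4, -4.6, 0.2]
opening: 0.0302
grasp_force: 1.8
```

>>> {"op": "drive_tool", "data": {
  "deltas": [0,0,0,0,0.1,0,30,0,0,0,-0.1,0.1,-0.3,30,0,0,0,-0.1,0,-0.4,30,0,0,0,-0.1,0,-0.4,30,0,0,0,0,0,0,30]
}}

```text
t: 9.2
position: [0.5991, 0.0781, 0.2802]
tcp_rot: [2.557, -0.056, 1.788]
ft_force: [-0.1, 0.1, -0.5]
opening: 0.0298
grasp_force: 0.0
```

```bash
python3 - <<'E'
from rend import *
from cell import env,eyes
s=env.observe();print(s['t'],s['q'].round(2),s['ft_force'],standr(s))
d={k:eyes.grab_frame(k) for k in('top','scene')};pickle.dump(d,open('f3.pkl','wb'))
for a in[(.093,.045,-.05),(.093,.045,0)]:
    p,R=ptr(*a);print(rel(s,p,R))
im=[]
for k,(x0,y0,w,h,sc) in {'top':(228,175,150,65,5.3),'scene':(240,155,90,180,1.7)}.items():
    im.append(cv2.resize(d[k]['image'][y0:y0+h,x0:x0+w],None,fx=sc,fy=sc,interpolation=2))
b=cv2.resize(d['scene']['image'][155:335,240:330].transpose(1,0,2),None,fx=2.7,fy=2.7,interpolation=2)
b=cv2.copyMakeBorder(b,0,0,0,795-b.shape[1],0);im=np.vstack([im[0],b]);print(im.shape);cv2.imwrite('pics/p3.png',im)
E
```

```text
9.2 [ 0.07  0.27  2.36  3.31  0.71 -1.65] [-0.14155892  0.11939943 -0.4736622 ] [-59.4 -16.7  70.1]
(array([ 5.21260483e-05,  1.56669820e-04, -5.73913545e-04]), array([-0.3991427 ,  2.19488436,  0.35003305]))
(array([ 5.21260483e-05,  1.56669820e-04, -5.73913545e-04]), array([-0.05620048,  2.19334166,  1.28938828]))
(587, 795, 3)
```

View pics/p3.png

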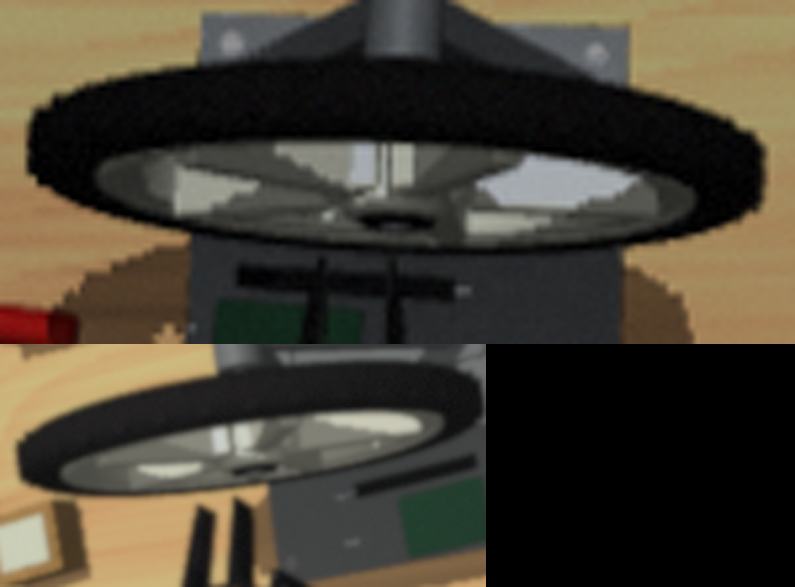

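```bash
python3 - <<'E'
from rend import *
d=pickle.load(open('f3.pkl','rb'))
for th in range(15,50,5):
    a=np.radians(th);print(th,proj(d['scene'],[valve(a,.103),valve(a,.112)]).round(1).tolist(),[round(score(d[k],a),3) for k in d])
im=d['scene']['image'].astype(int);m=im[285:305,265:290];sat=m[:,:,2]-m[:,:,0]
for r,row in enumerate(sat):print(285+r,' '.join('%3d'%v for v in row))
E
```

```text
15 [[273.3, 281.5], [273.3, 284.3]] [np.float64(0.733), np.float64(0.804)]
20 [[272.5, 284.0], [272.4, 287.0]] [np.float64(0.735), np.float64(0.791)]
25 [[271.7, 286.2], [271.5, 289.5]] [np.float64(0.737), np.float64(0.754)]
30 [[270.9, 288.2], [270.7, 291.7]] [np.float64(0.756), np.float64(0.76)]
35 [[270.1, 290.0], [269.8, 293.6]] [np.float64(0.789), np.float64(0.822)]
40 [[269.3, 291.4], [268.9, 295.1]] [np.float64(0.78), np.float64(0.84)]
45 [[268.5, 292.5], [268.1, 296.4]] [np.float64(0.786), np.float64(0.801)]
285  11  16  18  18  19  16  13  12  11  11  11   9  10  10  10  10   9   9   8   6   2  -1  -1  -2  -2
286  12  15  18  19  19  17  14  12  10  10  10  10   9  10  10  10   9   9   7   5   1  -1  -2  -1  -2
287  12  16  18  19  18  17  15  13  12  11  10   9  10  10  10  10   9   9   6   4  -1  -1  -1  -1  -2
288  12  16  18  19  18  17  15  13  12  11  10   9   9  11   9   9   9   8   6   3  -1  -1  -2  -1  -1
289  12  16  18  19  19  18  15  13  12  10  10   9  10  10  10   9   9   7   5   1   0  -2  -2  -2  -2
290  12  16  18  19  18  17  14  13  12  11  10   8   9  1
[... 801 characters left out ...]
  17  15  12   9   8   8   8   8   7   6   5   0  -2  -2  -2  -2  -2  -1   0
299  11  15  18  18  19  19  18  17  13  10   8   8   8   8   7   6   3   0  -1  -1  -2  -1  -1  -2  -1
300  11  16  18  20  20  19  19  17  14  10   9   8   8   8   7   4   3   0  -1  -1  -2  -2  -2  -1  -2
301  11  16  19  18  18  18  17  16  13  11   8   7   8   8   7   3   1   0  -1  -1  -1  -2  -1  -1  -1
302  11  15  18  19  19  19  18  17  13  10   9   7   7   8   5   3   0   0  -2  -2  -2  -1  -1  -1  -2
303  11  15  17  19  19  18  18  16  13   9   7   6   8   7   5   3  -1  -2  -2  -3  -2  -1  -1  -1   0
304   8  13  17  18  18  19  18  16  11   8   8   7   8   5   4   3  -1  -1  -2  -1  -1   0   0   0  -1
```

>>> {"op": "drive_tool", "data": {
  "deltas": [0,0,0,0,0.5,0,30,0,0,0,-0.1,0.6,0.1,30,0,0,0,-0.15,0.6,0.1,30,0,0,0,-0.15,0.4,0.1,30,0,0,0,0.1,0,0.3,30,0,0,0,0.12,0,0.34,30,0,0,0,0.12,0,0.3,30,0,0,0,0,0,0,30]
}}

```text
t: 10.1
position: [0.6557, -0.03, 0.2561]
tcp_rot: [2.554, -0.057, 1.791]
ft_force: [-0.6, -0.2, -0.4]
opening: 0.0302
grasp_force: 0.0
```

```bash
python3 - <<'E'
from h import *
from cell import env
s=env.observe();print(s['t'],s['ft_force'],standr(s))
R0=Ro.from_rotvec(s['tcp_rot']);q=np.array(s['position'])
for f in (40,30,20,10,0):
    a=C(f);p,R=ptr(*a,0);print(f,np.round(a,3),(R0.inv().apply(p-q)/.05).round(2));q=p
E
```

```text
10.1 [-0.57266522 -0.23544888 -0.37187203] [ 1.4 89.1 46. ]
40 [0.078 0.055] [ 0.17 -0.22 -0.09]
30 [0.068 0.065] [ 0.17 -0.21 -0.06]
20 [0.056 0.072] [ 0.14 -0.24 -0.05]
10 [0.043 0.077] [ 0.1  -0.26 -0.04]
0 [0.029 0.08 ] [ 0.05 -0.28 -0.02]
```

>>> {"op": "drive_tool", "data": {
  "deltas": [0,0,0,0.09,-0.11,-0.04,30,0,0,0,0.08,-0.11,-0.04,30,0,0,0,0.09,-0.11,-0.03,30,0,0,0,0.08,-0.11,-0.03,30,0,0,0,0.07,-0.12,-0.03,30,0,0,0,0.07,-0.12,-0.02,30,0,0,0,0.05,-0.12,-0.02,30]
}}

```text
t: 10.8
position: [0.6543, 0.011, 0.2847]
tcp_rot: [2.556, -0.057, 1.789]
ft_force: [-0.5, -2.5, -3.0]
opening: 0.0299
grasp_force: 1.5
```

>>> {"op": "drive_tool", "data": {
  "deltas": [0,0,0,0.04,-0.1,-0.02,30,0,0,0,0.03,-0.1,-0.02,30,0,0,0,0,0,0,30]
}}

```text
t: 11.1
position: [0.6544, 0.0213, 0.2893]
tcp_rot: [2.554, -0.056, 1.792]
ft_force: [-0.2, 0.1, -0.5]
opening: 0.0299
grasp_force: 0.0
```

```bash
python3 - <<'E'
from rend import *
from cell import env,eyes
s=env.observe();print(s['t'],s['ft_force'],standr(s),s['opening'])
d={k:eyes.grab_frame(k) for k in('top','scene')};pickle.dump(d,open('f4.pkl','wb'))
for th in range(-10,21,3):
    print(th,[round(score(d[k],np.radians(th)),3) for k in d])
E
```

```text
11.1 [-0.23603425  0.08169333 -0.46109579] [-1.9 37.8 79.2] 0.02992102475539308
-10 [np.float64(0.731), np.float64(0.861)]
-7 [np.float64(0.715), np.float64(0.889)]
-4 [np.float64(0.701), np.float64(0.897)]
-1 [np.float64(0.695), np.float64(0.892)]
2 [np.float64(0.691), np.float64(0.863)]
5 [np.float64(0.721), np.float64(0.822)]
8 [np.float64(0.723), np.float64(0.781)]
11 [np.float64(0.724), np.float64(0.743)]
14 [np.float64(0.735), np.float64(0.7)]
17 [np.float64(0.716), np.float64(0.701)]
20 [np.float64(0.734), np.float64(0.684)]
```

>>> {"op": "drive_tool", "data": {
  "deltas": [0,0,0,0.01,-0.03,0,30,0,0,0,0.005,-0.03,0,30,0,0,0,0.005,-0.025,0,30,0,0,0,0,-0.025,0,30,0,0,0,0,-0.02,0,30,0,0,0,0,0,0,30]
}}

```text
t: 11.8
position: [0.6549, 0.027, 0.2896]
tcp_rot: [2.555, -0.057, 1.79]
ft_force: [-1.0, -2.0, 1.3]
opening: 0.0302
grasp_force: 1.2
```

```bash
python3 - <<'E'
from h import *
from cell import env
s=env.observe();print(s['t'],s['ft_force'],standr(s),s['grasp_force'])
E
```

```text
11.8 [-0.97226224 -2.03887148  1.32020622] [-1.7 32.1 79.6] 1.1811826963275962
```

>>> {"op": "drive_tool", "data": {
  "deltas": [0,0,0,0,0.05,0,30,0,0,0,0,0.1,0,30,0,0,0,-0.1,0,-0.3,30,0,0,0,-0.15,0,-0.4,30,0,0,0,-0.15,0,-0.5,30,0,0,0,0,0,-0.8,30,0,0,0,0,0,-0.8,30,0,0,0,0,0,0,30]
}}

```text
t: 12.6
position: [0.5128, 0.0255, 0.3197]
tcp_rot: [2.554, -0.057, 1.791]
ft_force: [-1.0, -0.2, 0.1]
opening: 0.0301
grasp_force: 0.0
```

```bash
python3 - <<'E'
from rend import *
from cell import env,eyes
s=env.observe();print(s['t'],s['ft_force'],standr(s))
d={k:eyes.grab_frame(k) for k in('top','scene')};pickle.dump(d,open('f5.pkl','wb'))
f0=pickle.load(open('f0.pkl','rb'))
for th in range(-12,13,4):print(th,[round(score(d[k],np.radians(th)),3) for k in d])
rows=[]
x0,y0,w,h,sc=228,180,150,48,2.6
cut=lambda im:cv2.resize(im[y0:y0+h,x0:x0+w],None,fx=2.66,fy=4.1,interpolation=2)
def lab(f,th):
    l,n,_=render(f,np.radians(th));o=np.zeros((480,640,3),np.uint8)
    for k,c in((0,None),(1,(150,150,150)),(2,(20,20,20)),(3,(255,200,0)),(4,(0,160,255))):o[l==k]=c if c else (0,200,0)
    m=l==0;o[m,1]=(120+100*n[m][:,2]).clip(0,255);o[m,2]=(n[m][:,0]<-.5)*200;return o
f=d['top'];fs=d['scene'];cs=lambda im:cv2.resize(im[160:330,246:304].transpose(1,0,2),None,fx=2.35,fy=3.2,interpolation=2)
L=np.vstack([cut(f['image']),cut(lab(f,0)),np.full((2,399,3),255,np.uint8)]);R=np.vstack([cs(fs['image']),cs(lab(fs,0))])
H=max(L.shape[0],R.shape[0]);pad=lambda a:cv2.copyMakeBorder(a,0,H-a.shape[0],0,0,0)
im=np.hstack([pad(L),pad(R)])[:600,:800];print(im.shape);cv2.imwrite('pics/fin.png',im)
E
```

```text
12.6 [-0.97820205 -0.15035067  0.05475439] [-143.6   39.2  109.6]
-12 [np.float64(0.724), np.float64(0.811)]
-8 [np.float64(0.688), np.float64(0.777)]
-4 [np.float64(0.66), np.float64(0.747)]
0 [np.float64(0.623), np.float64(0.74)]
4 [np.float64(0.672), np.float64(0.73)]
8 [np.float64(0.68), np.float64(0.709)]
12 [np.float64(0.695), np.float64(0.698)]
(396, 799, 3)
```

View pics/fin.png

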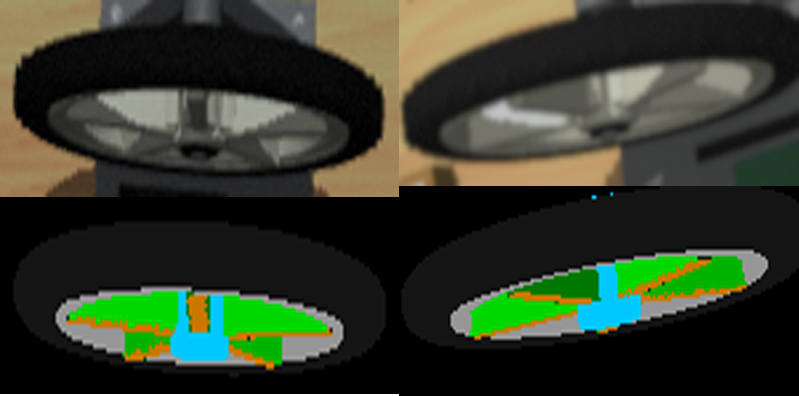

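The top view shows the upright spoke centred over the axle at (195,110), with symmetric lower gaps at (115,135) and (277,148), and the fit score has a clear minimum at 0°. One last check confirms which gap holds the valve before I hand in.

```bash
python3 - <<'E'
from rend import *
from cell import env
for n in(0,2,3,5):
    d=pickle.load(open(f'f{n}.pkl','rb'))
    for k in d:
        im=d[k]['image'].astype(int);l,_,_=render(d[k],.3);h=np.zeros((480,640),np.uint8)
        ys,xs=np.nonzero((l==0)|(l==1)|(l==3));cv2.fillConvexPoly(h,cv2.convexHull(np.c_[xs,ys].astype(np.int32)),1)
        m=(h>0)&(im[:,:,2]-im[:,:,0]>40);ys,xs=np.nonzero(m);print(n,k,len(xs),(xs.mean().round(1),ys.mean().round(1)) if len(xs) else '')
d=pickle.load(open('f5.pkl','rb'))
for t in(110,72,-72,144,-144,0):
  for k in d:
    l=render(d[k],np.radians(t))[0];ys,xs=np.nonzero(l==4);print(t,k,len(xs),(xs.mean().round(1),ys.mean().round(1)) if len(xs) else '')
E
```

```text
0 scene 0 
0 top 7 (np.float64(264.7), np.float64(203.4))
2 top 0 
2 scene 0 
3 top 0 
3 scene 0 
5 top 0 
5 scene 0 
110 top 0 
110 scene 0 
72 top 0 
72 scene 0 
-72 top 0 
-72 scene 0 
144 top 0 
144 scene 0 
-144 top 0 
-144 scene 0 
0 top 0 
0 scene 0
```

```bash
python3 -c "
from cell import env
print(env.finish_job())"
```

```text
the job is handed in; nothing more can be done
None
```

I turned the wheel about 108° counter-clockwise with two fingertip pushes on the spokes and handed the job in at about 12.7 s. The valve should be at the bottom within a few degrees: the spoke opposite it stands upright, but the hub and rim hid the valve itself, so its position rests on the brass spot seen at the start.

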